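Change over the specimen boxes at a sampling table

TASK

The blue-lidded specimen box is full: push its open lid over with the fingers so that it falls fully shut. Then push the yellow lid up and over until it lies right back and stays open by itself, and leave both boxes alone. Only push, never pinch a lid or its handle, and leave everything else on the table where it stands.

Things in the scene. Friction and masses are not known exactly. Their poses are not given: they have to be found in the camera images.
- lid_blue (a joint): angle of the blue lid: 0 lying shut, 1.9 thrown right back against its stop (109 degrees, leaning back past upright). Plain free hinge: gravity shuts it from below about 1.3 rad and throws it open from above. The lid weighs about 0.12 kg. Starts open at its stop.
- lid_yellow (a joint): angle of the yellow lid: 0 lying shut, 1.9 thrown right back against its stop (109 degrees, leaning back past upright). Plain free hinge: gravity shuts it from below about 1.3 rad and throws it open from above. The lid weighs about 0.12 kg. Starts shut.
- blue_hinge (a point): point on the hinge line of the blue-lidded white specimen box, half-way along it, 85 mm above the table; its axes are the box's: z up, x level from the box's front to the hinge (the hinge is the side farthest from the robot, give or take the box's yaw), y along the hinge line. The box is fixed, 100 mm deep (its front lies at x -100), 130 wide (y), 85 tall; full of red-capped tubes below its rim.
- yellow_hinge (a point): point on the hinge line of the yellow-lidded white specimen box, half-way along it, 85 mm above the table; its axes are the box's: z up, x level from the box's front to the hinge (the hinge is the side farthest from the robot, give or take the box's yaw), y along the hinge line. The box is fixed, 100 mm deep (its front lies at x -100), 130 wide (y), 85 tall; empty grey tube insert inside.
- blue_handle (a point): centre of the white upright handle plate on the blue lid (moves with the lid; axes equal the box's when shut, z is up out of the lid's outer face). Plate: 12 mm thick (x), 60 wide (y), 58 tall, with a thin blue rounded top edge; it stands on the lid 40 mm from the hinge, from 8 to 66 mm above the hinge line when shut, up to 72 with the rounded edge, which is only for looks
- yellow_handle (a point): centre of the white upright handle plate on the yellow lid (moves with the lid; axes equal the box's when shut, z is up out of the lid's outer face). Plate: 12 mm thick (x), 60 wide (y), 58 tall, with a thin yellow rounded top edge; it stands on the lid 40 mm from the hinge, from 8 to 66 mm above the hinge line when shut, up to 72 with the rounded edge, which is only for looks
- blue_edge (a point): middle of the free edge of the blue lid, opposite the hinge, 108 mm from it; the lid is a flat blue panel 8 mm thick and 136 mm wide (y)
- yellow_edge (a point): middle of the free edge of the yellow lid, opposite the hinge, 108 mm from it; the lid is a flat yellow panel 8 mm thick and 136 mm wide (y)
- spray: green trigger spray bottle, 72 mm across, 190 tall; loose bystander, origin at the centre of its underside
- bottle: clear bottle with red cap, 64 mm across, 150 tall; loose bystander, origin at the centre of its underside
- rack: white tube rack 180 x 60 x 30 mm (x, y, z), in line with the two boxes, with three red-capped tubes standing in it to 115 mm; loose bystander, origin at the centre of its underside
- lone_tube: one red-capped tube standing in a small round white foot 44 mm across, 105 tall; loose bystander, origin at the centre of its underside
- tissues: flat pack of paper tissues 90 x 60 x 34 mm; loose bystander, origin at the centre of its underside
- swabs: clear cup of white swabs, 68 mm across, 145 tall; loose bystander, origin at the centre of its underside
- counter: small round steel tally counter, 48 mm across, 32 tall; loose bystander, origin at the centre of its underside
There are look-alikes about, which are no part of the job. Leave any green or turquoise look-alike of the part that bears lid_yellow alone.

How it is judged:
On the way, in this order (a step that is already met when the one before it is completed fails the run):
1. the blue lid is shut while the yellow one is still down (value of joint lid_blue below 0.06 rad and value of joint lid_yellow below 0.3 rad), for 0.2 s.
2. the yellow lid lies back open (value of joint lid_yellow above 1.78 rad), for 0.2 s.
At the end, for the whole second after the job is handed in: blue lid shut (within 0.06 rad), yellow lid resting back at its stop (above 1.78 rad of 1.9) and still (value of joint lid_blue below 0.06 rad and value of joint lid_yellow above 1.78 rad and velocity of joint lid_yellow between -0.1 and 0.1 rad/s); the robot touches nothing.
It fails at once if a loose thing on the table was shifted, lifted or knocked by more than 3 cm (distance of any of spray, bottle, rack, lone_tube, tissues, swabs, counter from where it was at the start of the episode above 0.03 m).
It fails at once if a loose thing was tipped over (angle between any of spray, bottle, rack, lone_tube, tissues, swabs, counter's own z axis and vertical above 0.5 rad).
It fails at once if a lid or its handle was pinched between the fingers (more than 6 N on both its faces at once) (((contact force between the fingers and lid_blue_c0 above 6 N and contact force between the fingers and lid_blue_c1 above 6 N) or (contact force between the fingers and lid_blue_c2 above 6 N and contact force between the fingers and lid_blue_c3 above 6 N)) or ((contact force between the fingers and lid_yellow_c0 above 6 N and contact force between the fingers and lid_yellow_c1 above 6 N) or (contact force between the fingers and lid_yellow_c2 above 6 N and contact force between the fingers and lid_yellow_c3 above 6 N))).
It also fails if it takes over 53 s, if anything falls off the work surface, if the arm or the gripper's body presses on something with over 40 N, if the wrist force passes 120 N, or if a joint passes its speed limit or range.

ROBOT

A 7-joint arm with a two-finger parallel gripper is mounted at the origin on the work surface. World frame = base frame: x ahead of the robot, y to its left, z up, the work surface at z = 0. Lengths are in m, angles in rad, forces in N, time in s.
With the tool pointing down it reaches from about 0.4 to 0.875 m from the base axis. Payload 4.4 kg.
Tool frame: the origin (TCP) lies on the centre line of the jaws, within the pads' length; the fingertips stand 22 mm ahead of it and the grasp point (between the pads) lies 3 mm ahead of it (arm.tip_extent is the distance from the TCP to the fingertips, in m); z points along the fingers, y is the direction in which the jaws open and shut (so a half turn about z gives the same grasp; the last joint's range is limited). The gripper opens to 85 mm and grips with 20 to 120 N. Pads are 22 mm wide; open, the fingers measure 114 mm over their backs; the gripper's body (76 mm by 85 mm) begins 54 mm behind the grasp point. The pads swing forward as they close: fully open they stand 13 mm farther back than shut.
Start: joints at [-1.224, 0.628, 0.038, 1.517, -0.027, 0.996, -0.02], TCP at [0.261, 0.595, 0.253] pointing down, gripper open.
Joint ranges: [-3.06, 3.06], [-0.37, 2.12], [-1.25, 1.32], [0.18, 2.47], [-1.1, 4.24], [0.23, 1.98], [-2.94, 2.94]. Speed limits (rad/s): [2.57, 2.57, 3.14, 3.14, 3.14, 3.14, 3.14].

INTERFACE

Orientations are given as a rotation vector (axis times angle).
In Python, from cell import arm, imaging gives the robot as it stands. The module is installed in compiled form; this text tells all that it offers.
- The arm moves only by the tool servo_tool, never from a script. Its argument "motion" is a list that holds one entry, the list of rows, each a list of 7 numbers: the turn, a rotation vector about the tool's x, y, z in degrees, then the shift along the tool's x, y, z in m, then the opening, from 0 (shut) to 1 (fully open). A call has 1 to 12 rows; each row shifts and turns the commanded pose from where the row before left it, along the tool's axes as they then stand; what a row does not reach is not made up. A row lasts 1/12 s, in which the tool goes at most 41.7 mm and 7.16 degrees, less where a joint would pass 70% of its speed; a pose out of reach is approached as far as the arm can. A call with a gripper value outside its range is refused whole. The fingers move at their own pace and stop on an object; the grip force is fixed at half the most. Time passes only in rows, so rows that do not move let the fingers close. It gives the time, the measured TCP pose, the force and the opening at its end, in the units of the state.
- arm.sense(): the state, without advancing time (a new reading comes with each control period).
- imaging.get_image(name): name is "side" or "top" or "wrist"; returns the picture (420x560x3 uint8, red, green, blue); there is no depth.
- imaging.get_calibration(name): a dict with "fx", "fy", "cx", "cy" (pixels), "R" (3x3) and "t" (3): a world point X has camera coordinates R X + t; the wrist camera has in their place "tool_from_camera" (4x4, takes a point from camera to tool coordinates, whose origin is the TCP and whose axes are the flange's). Camera axes: x right, y down, z forward; pixel columns grow to the right and rows downward; lengths in m; the calibration is good to about 2 mm. The wrist camera is an equidistant fisheye: a pixel r from the principal point sees the ray r / f radians off the axis. A picture is of the moment at which its call begins: read the wrist's pose just before it. get_calibration takes no time and is no camera call.
- arm.close_job(): hands the job in, once; it reports no verdict.
The state is a dict: "t": time; "qpos": joint angles; "joint_velocities": joint speeds; "effort": joint torques, N m; "ee_pos": TCP position; "tcp_rot": TCP orientation; "ft_force": force on the tool from outside, world axes, zero at the start; "wrist_torque": the same for the moment, N m; "opening": finger opening in m.
Only numpy, scipy, OpenCV 4.12 (cv2) and the standard library are available. Lean on these libraries where they do the work, as an engineer would, in place of code of your own. Each camera call takes 0.05 s, during which the arm holds its last target.

## Working session

There is one attempt and no reset: what is moved stays moved. The work goes in short steps, Python scripts to look and compute and a tool call to move; the robot and the scene stay as the last step left them, time stands still between calls to the robot, and variables do not carry over. Pictures are saved under pics/ and viewed, and the job is handed in when it is done.

Besides the shell and the picture viewer there is one more tool, called after "Emit:" in YAML: its name, and indented under it one key for each argument. servo_tool: Moves the arm, as the interface text tells. Its arguments: {"type":"object","properties":{"motion":{"type":"array"}},"required":["motion"]}

```bash
mkdir -p pics; ls; python3 - <<'E'
from cell import arm, imaging
import cv2
print(arm.sense())
for n in("side","top","wrist"):
    im=imaging.get_image(n); cv2.imwrite(f"pics/{n}0.png",im[:,:,::-1]); print(n,imaging.get_calibration(n))
E
```

```text
pics
{'t': 0.0, 'qpos': array([-1.22382016,  0.62933407,  0.03844454,  1.51838272, -0.02700319,
        0.99630815, -0.02000969]), 'joint_velocities': array([ 0.00139983, -0.00055795,  0.00051273,  0.00075494,  0.00026375,
        0.00151117,  0.00134739]), 'effort': array([ 6.63465180e-04, -5.63405585e+01,  1.22617945e+00, -1.93450713e+01,
        1.09165601e-02,  1.06919889e-02,  1.36793659e-05]), 'ee_pos': array([0.26048579, 0.59487461, 0.25239221]), 'tcp_rot': array([-6.43739387e-01, -3.07455330e+00,  2.95017045e-03]), 'ft_force': array([ 0.22431582, -0.4413369 ,  0.31900891]), 'wrist_torque': array([-0.00093588,  0.0406402 , -0.02940314]), 'opening': 0.08543792951938653}
side {'fx': 435.8377568913362, 'fy': 435.8377568913362, 'cx': 285.82337489217537, 'cy': 209.85038393576102, 'R': array([[ 0.93611354, -0.3510239 ,  0.0217636 ],
       [-0.20459472, -0.59385873, -0.77812134],
       [ 0.28606369,  0.72395721, -0.62773683]]), 't': array([-0.49358039,  0.13322565,  1.36493323])}
top {'fx': 426.80854056489585, 'fy': 426.80854056489585, 'cx': 276.18368741866175, 'cy': 203.82797768888216, 'R': array([[-0.01001591, -0.9996069 ,  0.02618652],
       [-0.98104474,  0.00475499, -0.19372302],
       [ 0.19352235, -0.02763046, -0.98070671]]), 't': array([-0.08483172,  0.51076157,  1.17610943])}
wrist {'fx': 325.19226210127806, 'fy': 325.19226210127806, 'cx': 277.6695435027897, 'cy': 213.0677271221035, 'tool_from_camera': array([[-5.01781683e-04, -9.45503710e-01, -3.25610938e-01,
         8.36620369e-02],
       [ 9.99999759e-01, -6.30349347e-04,  2.89351714e-04,
         6.27600408e-04],
       [-4.78831762e-04, -3.25610715e-01,  9.45503799e-01,
        -1.20736881e-01],
       [ 0.00000000e+00,  0.00000000e+00,  0.00000000e+00,
         1.00000000e+00]])}
```

View pics/side0.png

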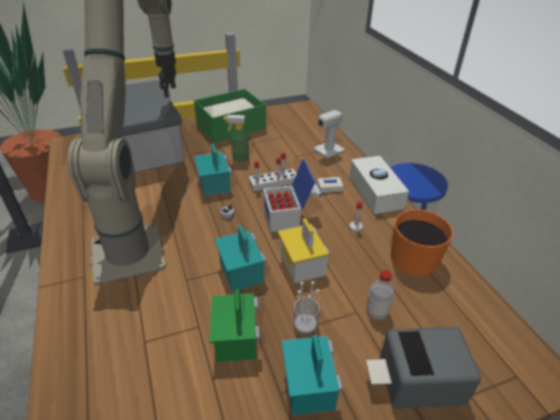

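View pics/top0.png

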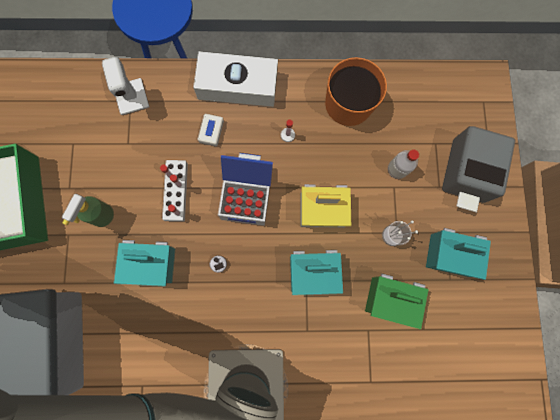

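View pics/wrist0.png

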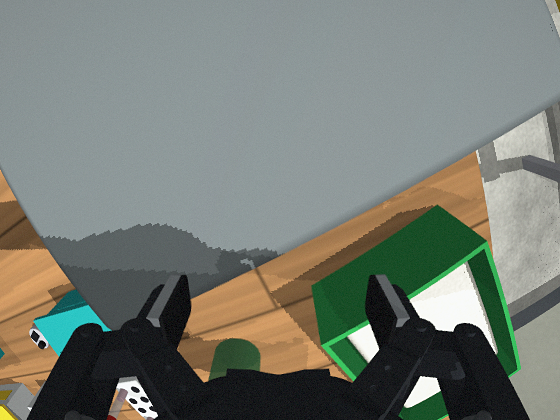

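The top view shows the blue box at about (245,190) with its lid open and the yellow box at about (326,205). The robot base is at about (245,385), the turquoise and green look-alikes lie nearer to it, and the spray bottle is at about (90,210). I'll zoom in to measure.

```bash
python3 - <<'E'
import cv2
a=cv2.imread("pics/top0.png")[140:240,150:350+20]
cv2.imwrite("pics/topz.png",cv2.resize(a,None,fx=3.6,fy=3.6,interpolation=cv2.INTER_CUBIC))
a=cv2.imread("pics/side0.png")[145:290,240:360]
cv2.imwrite("pics/sidez.png",cv2.resize(a,None,fx=4,fy=4,interpolation=cv2.INTER_CUBIC))
E
```

```text
(no output)
```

View pics/topz.png

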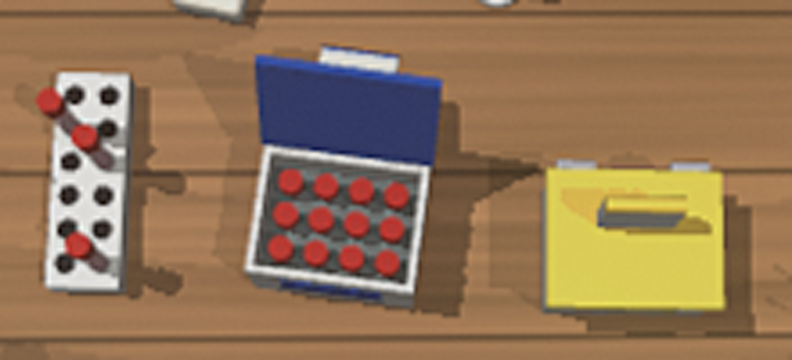

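View pics/sidez.png

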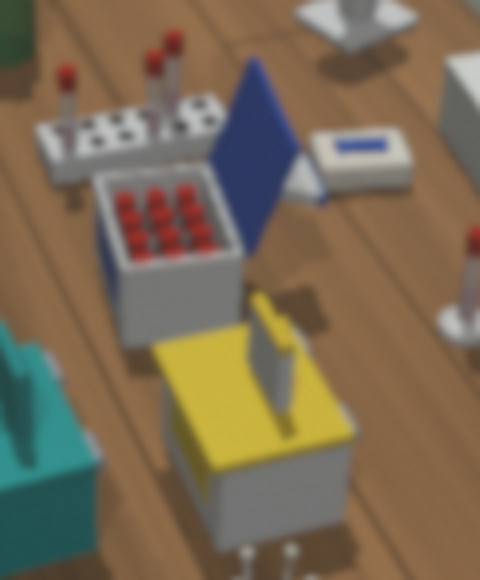

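```bash
cat > h.py <<'E'
import numpy as np, cv2
from cell import arm, imaging
from scipy.optimize import least_squares
def proj(n,X):
    c=imaging.get_calibration(n); p=np.atleast_2d(X)@c["R"].T+c["t"]
    return np.c_[c["fx"]*p[:,0]/p[:,2]+c["cx"],c["fy"]*p[:,1]/p[:,2]+c["cy"]]
def back(n,uv,z):
    c=imaging.get_calibration(n); d=np.array([(uv[0]-c["cx"])/c["fx"],(uv[1]-c["cy"])/c["fy"],1])
    o=-c["R"].T@c["t"]; d=c["R"].T@d; return o+d*(z-o[2])/d[2]
def T(p,L):
    c,s=np.cos(p[2]),np.sin(p[2]); L=np.atleast_2d(L)
    return np.c_[p[0]+c*L[:,0]-s*L[:,1],p[1]+s*L[:,0]+c*L[:,1],.085+L[:,2]]
E
python3 - <<'E'
from h import *
tz=lambda x,y:(150+x/3.6,140+y/3.6); sz=lambda x,y:(240+x/4,145+y/4)
def fit(obs,x0):
    f=lambda p:np.concatenate([(proj(n,T(p,L))[0]-uv) for n,L,uv in obs])
    r=least_squares(f,x0,loss='soft_l1'); print(r.x, np.degrees(r.x[2])); print(f(r.x).reshape(-1,2).round(1)); return r.x
w=.068
Y=[("top",(0,w,.008),tz(547,168)),("top",(0,-w,.008),tz(721,168)),("top",(-.108,w,.008),tz(545,308)),("top",(-.108,-w,.008),tz(724,308)),
("side",(-.108,w,.008),sz(153,347)),("side",(-.108,-w,.008),sz(213,470)),("side",(0,-w,.008),sz(353,434))]
y=fit(Y,[.6,-.2,0])
w=.065
B=[("top",(-.1,w,0),tz(246,270)),("top",(-.1,-w,0),tz(414,293)),("top",(0,w,0),tz(266,147)),("top",(0,-w,0),tz(434,165)),
("side",(-.1,w,0),sz(94,176)),("side",(-.1,-w,0),sz(127,268)),("side",(0,-w,0),sz(243,252))]
b=fit(B,[.6,0,0])
# blue free-edge check at 1.9
a=1.9
for s in(1,-1):
  for n in("top","side"):
    L=(-.108*np.cos(a),s*.068,.108*np.sin(a)); uv=proj(n,T(b,L))[0]
    print(n,s,(uv-[150,140])*3.6 if n=="top" else (uv-[240,145])*4, T(b,L))
# others base
for nm,uv,z in [("rack c",tz(90,180),.03),("tissue",(210,128),.034),("tube",(288,132),.1),("swab",(397,232),.14),("bottle cap",(413,156),.15),("spray head",(72,208),.19),("counter",(219,264),.032),("teal mid",(317,270),.09),("teal left",(145,262),.09),("tube1 far",tz(48,100),.115),("tube2",tz(85,136),.115),("rack right far",tz(131,73),.03),("rack right near",tz(122,290),.03)]:
    print(nm,back("top",uv,z).round(3))
E
```

```text
[ 0.54795698 -0.22789373 -0.01990867] -1.1406829618280978
[[-0.1  0.4]
 [-0.1  1.2]
 [ 0.5 -0.3]
 [ 0.   0.4]
 [-0.  -0.7]
 [ 0.5 -0.6]
 [ 0.8 -0.1]]
[ 0.562215   -0.00538904 -0.13356335] -7.652616032909289
[[ 0.2  0.3]
 [ 0.1 -0.2]
 [-0.  -0.3]
 [-0.9  0.6]
 [ 0.4 -0.2]
 [-0.4  0.2]
 [ 0.7  0.4]]
top 1 [255.5311826  63.9252703] [[0.60587464 0.05735578 0.18720041]]
side 1 [251.87998305  56.17550801] [[0.60587464 0.05735578 0.18720041]]
top -1 [442.59739816  87.69938475] [[ 0.58776398 -0.07743296  0.18720041]]
side -1 [295.99691694 148.21162291] [[ 0.58776398 -0.07743296  0.18720041]]
rack c [0.557 0.207 0.03 ]
tissue [0.747 0.108 0.034]
tube [ 0.709 -0.123  0.1  ]
swab [ 0.415 -0.405  0.14 ]
bottle cap [ 0.622 -0.46   0.15 ]
spray head [0.475 0.427 0.19 ]
counter [0.341 0.075 0.032]
teal mid [ 0.319 -0.196  0.09 ]
teal left [0.345 0.267 0.09 ]
tube1 far [0.6   0.222 0.115]
tube2 [0.572 0.193 0.115]
rack right far [0.647 0.176 0.03 ]
rack right near [0.466 0.178 0.03 ]
```

The fits agree to within 1 px, and the predicted blue lid edge at 1.9 rad matches the pictures. First I'll lift, turn to line up with the blue box, and shut the fingers.

Emit:
servo_tool:
  motion:
    - [[0, 0, -5.3, 0, 0, -0.015, 0], [0, 0, -5.3, 0, 0, -0.02, 0], [0, 0, -5.3, 0, 0, -0.015, 0], [0, 0, 0, 0, 0, 0, 0]]

```text
t: 0.48
ee_pos: [0.2615, 0.5969, 0.3064]
tcp_rot: [0.208, 3.133, 0.009]
ft_force: [1.4, 0.4, 0.1]
opening: 0.0385
```

```bash
cat >> h.py <<'E'
from scipy.spatial.transform import Rotation as Ro
Yp=np.array([.5480,-.2279,-.0199]);Bp=np.array([.5622,-.0054,-.1336])
def to(p,L,ref=None):
    """tool-frame shift so that the fingertip centre gets to box-local L"""
    s=arm.sense(); R=Ro.from_rotvec(s["tcp_rot"]).as_matrix()
    tgt=T(p,L)[0]; tip=s["ee_pos"]+R[:,2]*arm.tip_extent
    c,sn=np.cos(p[2]),np.sin(p[2]); d=tip-np.array([p[0],p[1],.085])
    print("t",round(s["t"],2),"tip local mm",(np.array([c*d[0]+sn*d[1],-sn*d[0]+c*d[1],d[2]])*1e3).round(1),"toolx yaw",np.degrees(np.arctan2(R[1,0],R[0,0])).round(2),"want",np.degrees(p[2]).round(2)+180,"zdir",R[:,2].round(3),"F",s["ft_force"].round(1),"open",round(s["opening"],4))
    print("shift tool",(R.T@(tgt-tip)).round(4), "tool dirs of box x:",(R.T@np.array([c,sn,0])).round(3))
E
python3 -c "
from h import *
print(arm.tip_extent); to(Bp,(.065,-.05,.16))"
```

```text
0.022
t 0.48 tip local mm [-378.3  557.   199.4] toolx yaw 172.4 want 172.35 zdir [ 0.002  0.005 -1.   ] F [1.4 0.4 0.1] open 0.0385
shift tool [-0.4427 -0.6076  0.0365] tool dirs of box x: [-1.    -0.001  0.001]
```

Emit:
servo_tool:
  motion:
    - [[0, 0, 0, -0.01, -0.014, 0, 0], [0, 0, 0, -0.02, -0.0276, 0, 0], [0, 0, 0, -0.02, -0.0276, 0, 0], [0, 0, 0, -0.02, -0.0276, 0, 0], [0, 0, 0, -0.02, -0.0276, 0, 0], [0, 0, 0, -0.02, -0.0276, 0, 0], [0, 0, 0, -0.02, -0.0276, 0, 0], [0, 0, 0, -0.02, -0.0276, 0, 0], [0, 0, 0, -0.02, -0.0276, 0, 0], [0, 0, 0, -0.02, -0.0276, 0, 0], [0, 0, 0, -0.02, -0.0276, 0, 0], [0, 0, 0, -0.02, -0.0276, 0, 0]]

```text
t: 1.48
ee_pos: [0.4459, 0.2478, 0.3026]
tcp_rot: [-0.216, -3.133, 0.001]
ft_force: [-0.1, -0.1, 0.6]
opening: 0.0002
```

Emit:
servo_tool:
  motion:
    - [[0, 0, 0, -0.02, -0.0276, 0, 0], [0, 0, 0, -0.02, -0.0276, 0, 0], [0, 0, 0, -0.02, -0.0276, 0, 0], [0, 0, 0, -0.02, -0.0276, 0, 0], [0, 0, 0, -0.02, -0.0276, 0, 0], [0, 0, 0, -0.02, -0.0276, 0, 0], [0, 0, 0, -0.02, -0.0276, 0, 0], [0, 0, 0, -0.02, -0.0276, 0, 0], [0, 0, 0, -0.02, -0.0276, 0, 0], [0, 0, 0, -0.02, -0.0276, 0, 0], [0, 0, 0, 0, 0, 0, 0], [0, 0, 0, 0, 0, 0, 0]]

```text
t: 2.48
ee_pos: [0.6065, -0.0536, 0.3019]
tcp_rot: [-0.222, -3.132, 0.002]
ft_force: [-0.7, 0.6, -0.4]
opening: -0.0001
```

```bash
python3 -c "
from h import *
to(Bp,(.065,-.05,.078))"
```

```text
t 2.48 tip local mm [ 50.3 -41.9 194.9] toolx yaw 171.88 want 172.35 zdir [-0.002 -0.001 -1.   ] F [-0.7  0.6 -0.4] open -0.0001
shift tool [-0.0149 -0.0078  0.1169] tool dirs of box x: [-1.     0.008 -0.002]
```

Emit:
servo_tool:
  motion:
    - [[0, 0, 0, -0.015, -0.008, 0, 0], [0, 0, 0, 0, 0, 0.02, 0], [0, 0, 0, 0, 0, 0.025, 0], [0, 0, 0, 0, 0, 0.025, 0], [0, 0, 0, 0, 0, 0.025, 0], [0, 0, 0, 0, 0, 0.02, 0], [0, 0, 0, 0, 0, 0, 0]]

```text
t: 3.07
ee_pos: [0.6168, -0.0585, 0.1836]
tcp_rot: [-0.21, -3.125, -0.002]
ft_force: [0.0, 0.4, -1.4]
opening: -0.0005
```

```bash
python3 -c "
from h import *
to(Bp,(.065,-.05,.078))
for n in('side','top'):
  im=imaging.get_image(n)[:,:,::-1]; a=im[100:300,180:380] ; cv2.imwrite(f'pics/{n}1.png',cv2.resize(a,None,fx=2.8,fy=2.8,interpolation=2))"
```

```text
t 3.07 tip local mm [ 61.  -45.4  76.6] toolx yaw 172.3 want 172.35 zdir [-0.01   0.002 -1.   ] F [ 0.   0.4 -1.4] open -0.0005
shift tool [-0.004  -0.0046 -0.0015] tool dirs of box x: [-1.     0.001 -0.01 ]
```

View pics/side1.png

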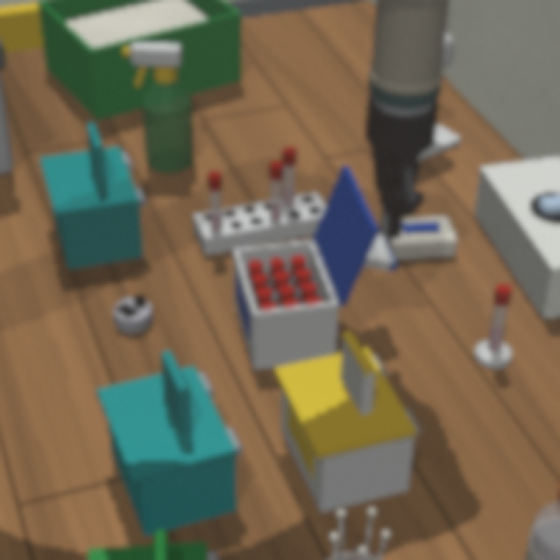

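The side view shows the fingers at about (395,215) in the crop. They are behind the blue lid and off to the side of the handle. Now I'll push toward the front.

Emit:
servo_tool:
  motion:
    - [[0, 0, 0, 0.005, -0.004, 0, 0], [0, 0, 0, 0.008, 0, 0, 0], [0, 0, 0, 0.008, 0, 0, 0], [0, 0, 0, 0.008, 0, 0, 0], [0, 0, 0, 0.008, 0, 0, 0], [0, 0, 0, 0.008, 0, 0, 0], [0, 0, 0, 0.008, 0, 0, 0], [0, 0, 0, 0.008, 0, 0, 0], [0, 0, 0, 0.008, 0, 0, 0], [0, 0, 0, 0.008, 0, 0, 0]]

```text
t: 4.0
ee_pos: [0.5428, -0.0541, 0.1882]
tcp_rot: [-0.212, -3.134, -0.0]
ft_force: [0.5, -0.7, -0.7]
opening: -0.0001
```

```bash
python3 -c "
from h import *
to(Bp,(-.03,-.05,.078))
im=imaging.get_image('side')[:,:,::-1]; a=im[100:300,180:380] ; cv2.imwrite(f'pics/side2.png',cv2.resize(a,None,fx=2.8,fy=2.8,interpolation=2))"
```

```text
t 4.0 tip local mm [-12.8 -50.9  81.2] toolx yaw 172.25 want 172.35 zdir [-0.  0. -1.] F [ 0.5 -0.7 -0.7] open -0.0001
shift tool [0.0172 0.0009 0.0033] tool dirs of box x: [-1.     0.002 -0.   ]
```

View pics/side2.png

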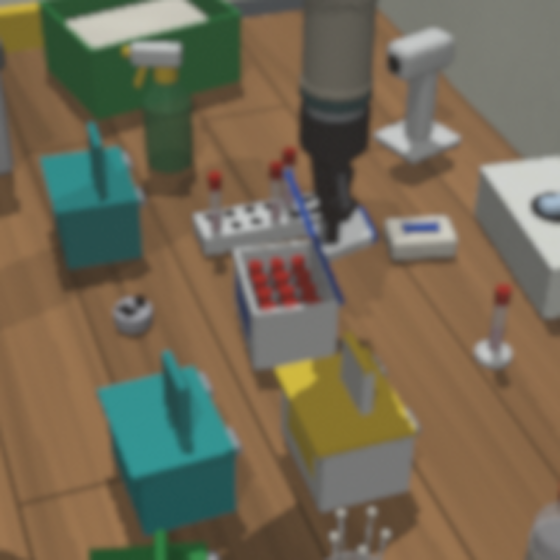

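The lid now stands almost edge-on, at about (315,235), with the handle clear of the fingers. I'll keep pushing.

Emit:
servo_tool:
  motion:
    - [[0, 0, 0, 0.008, 0, 0, 0], [0, 0, 0, 0.008, 0, 0, 0], [0, 0, 0, 0.008, 0, 0, 0], [0, 0, 0, 0.005, 0, 0, 0], [0, 0, 0, 0, 0, 0, 0], [0, 0, 0, 0, 0, 0, 0], [0, 0, 0, 0, 0, -0.005, 0], [0, 0, 0, 0, 0, -0.01, 0]]

```text
t: 4.72
ee_pos: [0.5146, -0.0503, 0.203]
tcp_rot: [-0.212, -3.133, 0.0]
ft_force: [0.4, 0.0, 0.4]
opening: -0.0001
```

```bash
python3 -c "
from h import *
to(Bp,(-.03,-.05,.078))
im=imaging.get_image('side')[:,:,::-1]; a=im[100:300,180:380] ; cv2.imwrite(f'pics/side3.png',cv2.resize(a,None,fx=2.8,fy=2.8,interpolation=2))"
```

```text
t 4.72 tip local mm [-41.2 -50.9  96. ] toolx yaw 172.25 want 172.35 zdir [-0.002  0.    -1.   ] F [0.4 0.  0.4] open -0.0001
shift tool [-0.0112  0.0009  0.018 ] tool dirs of box x: [-1.     0.002 -0.002]
```

View pics/side3.png

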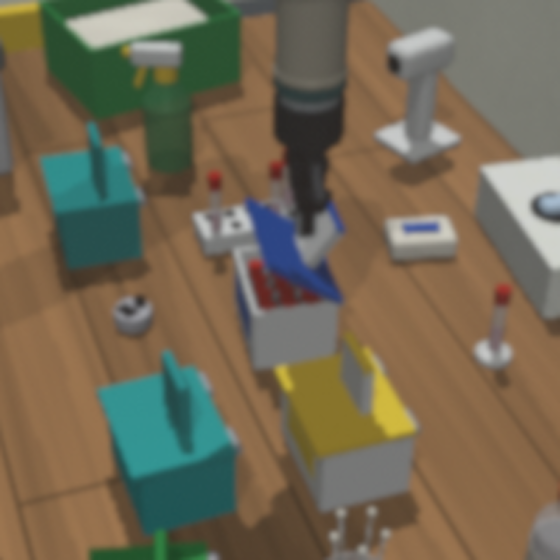

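The lid is on its way down, at about (295,255). I'll lift straight up to give it room and let time pass.

Emit:
servo_tool:
  motion:
    - [[0, 0, 0, 0, 0, -0.01, 0], [0, 0, 0, 0, 0, -0.02, 0], [0, 0, 0, 0, 0, -0.02, 0], [0, 0, 0, 0, 0, -0.02, 0], [0, 0, 0, 0, 0, -0.02, 0], [0, 0, 0, 0, 0, 0, 0]]

```text
t: 5.27
ee_pos: [0.5174, -0.0507, 0.2979]
tcp_rot: [0.212, 3.126, 0.0]
ft_force: [0.3, -0.7, 0.3]
opening: -0.0001
```

```bash
python3 -c "
from h import *
to(Yp,(-.085,0,.1))
for n in('side','top'):
  im=imaging.get_image(n)[:,:,::-1]; a=im[100:300,180:380] ; cv2.imwrite(f'pics/{n}4.png',cv2.resize(a,None,fx=2.8,fy=2.8,interpolation=2))"
```

```text
t 5.27 tip local mm [-33.9 176.6 190.9] toolx yaw 172.24 want 178.86 zdir [ 0.008 -0.    -1.   ] F [ 0.3 -0.7  0.3] open -0.0001
shift tool [ 0.0311 -0.1814  0.0905] tool dirs of box x: [-0.993  0.115  0.008]
```

View pics/side4.png

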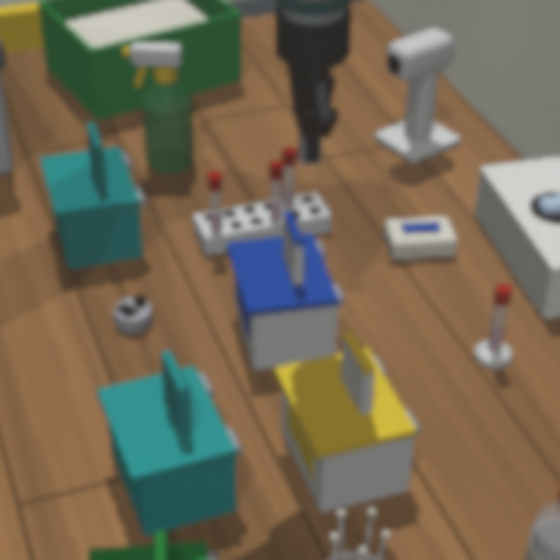

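View pics/top4.png

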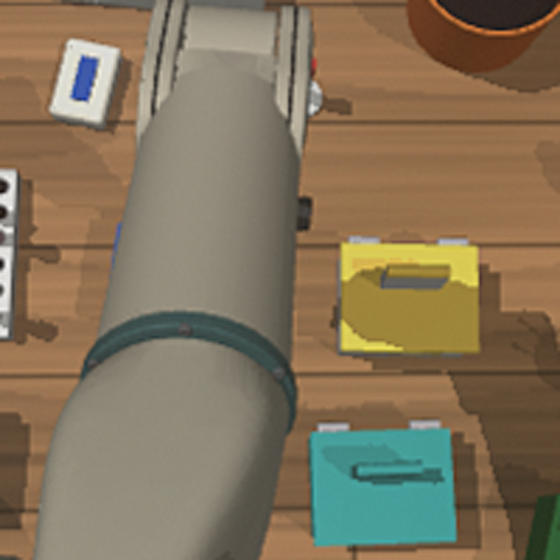

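The blue lid lies shut, with its panel at (285,275) and its handle upright. Next I'll turn to the yellow box's yaw and move in front of the yellow handle.

Emit:
servo_tool:
  motion:
    - [[0, 0, -6.6, 0, 0, 0, 0], [0, 0, 0, 0.005, -0.018, 0, 0], [0, 0, 0, 0.008, -0.029, 0, 0], [0, 0, 0, 0.008, -0.029, 0, 0], [0, 0, 0, 0.008, -0.029, 0, 0], [0, 0, 0, 0.008, -0.029, 0, 0], [0, 0, 0, 0.008, -0.029, 0, 0], [0, 0, 0, 0.003, -0.015, 0, 0], [0, 0, 0, 0, 0, 0, 0]]

```text
t: 6.12
ee_pos: [0.4611, -0.2318, 0.2925]
tcp_rot: [-0.043, -3.139, 0.003]
ft_force: [0.1, 0.4, 0.5]
opening: -0.0001
```

```bash
python3 -c "
from h import *
to(Yp,(-.08,0,.048))"
```

```text
t 6.12 tip local mm [-86.8  -5.6 185.5] toolx yaw 178.44 want 178.86 zdir [-0.002 -0.002 -1.   ] F [0.1 0.4 0.5] open -0.0001
shift tool [-0.0071  0.0059  0.1375] tool dirs of box x: [-1.     0.007 -0.002]
```

Emit:
servo_tool:
  motion:
    - [[0, 0, 0, -0.006, 0.006, 0.015, 0], [0, 0, 0, 0, 0, 0.025, 0], [0, 0, 0, 0, 0, 0.025, 0], [0, 0, 0, 0, 0, 0.025, 0], [0, 0, 0, 0, 0, 0.025, 0], [0, 0, 0, 0, 0, 0.02, 0], [0, 0, 0, 0, 0, 0, 0], [0, 0, 0, 0, 0, 0, 0]]

```text
t: 6.78
ee_pos: [0.4689, -0.2202, 0.1573]
tcp_rot: [-0.03, -3.138, -0.003]
ft_force: [0.6, -0.1, 0.7]
opening: 0.0002
```

```bash
python3 -c "
from h import *
to(Yp,(-.08,0,.048))
im=imaging.get_image('side')[:,:,::-1]; a=im[130:330,200:400] ; cv2.imwrite(f'pics/side5.png',cv2.resize(a,None,fx=2.8,fy=2.8,interpolation=2))"
```

```text
t 6.78 tip local mm [-79.3   6.2  50.3] toolx yaw 178.91 want 178.86 zdir [-0.003  0.002 -1.   ] F [ 0.6 -0.1  0.7] open 0.0002
shift tool [ 0.0007 -0.0062  0.0023] tool dirs of box x: [-1.    -0.001 -0.003]
```

View pics/side5.png

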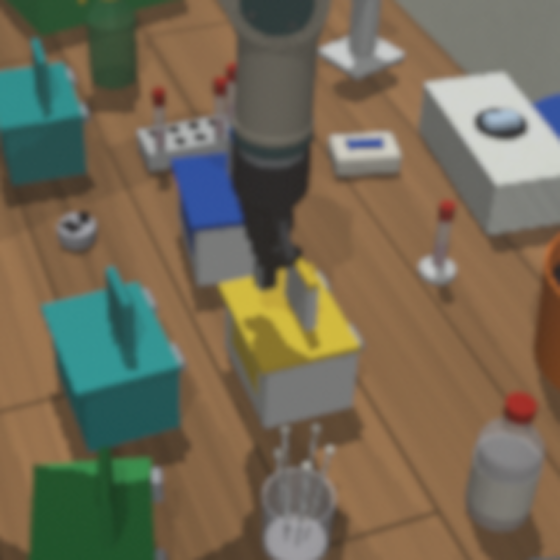

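The fingers stand in front of the yellow handle, at about (270,275). Now I'll push it up and over along an arc about the hinge.

Emit:
servo_tool:
  motion:
    - [[0, 0, 0, -0.008, -0.005, 0.002, 0], [0, 0, 0, -0.008, 0, 0, 0], [0, 0, 0, -0.007, 0, 0, 0], [0, 0, 0, -0.008, 0, -0.006, 0], [0, 0, 0, -0.008, 0, -0.005, 0], [0, 0, 0, -0.0095, 0, -0.004, 0], [0, 0, 0, -0.0095, 0, -0.002, 0], [0, 0, 0, 0, 0, 0, 0]]

```text
t: 7.5
ee_pos: [0.5309, -0.2275, 0.1746]
tcp_rot: [0.029, 3.137, -0.002]
ft_force: [0.6, 0.6, 2.5]
opening: -0.0004
```

```bash
python3 -c "
from h import *
to(Yp,(-.022,0,.0655))
im=imaging.get_image('side')[:,:,::-1]; a=im[130:330,200:400] ; cv2.imwrite(f'pics/side6.png',cv2.resize(a,None,fx=2.8,fy=2.8,interpolation=2))"
```

```text
t 7.5 tip local mm [-17.    0.   67.6] toolx yaw 178.94 want 178.86 zdir [ 0.005 -0.001 -1.   ] F [0.6 0.6 2.5] open -0.0004
shift tool [0.005 0.    0.002] tool dirs of box x: [-1.    -0.001  0.005]
```

View pics/side6.png

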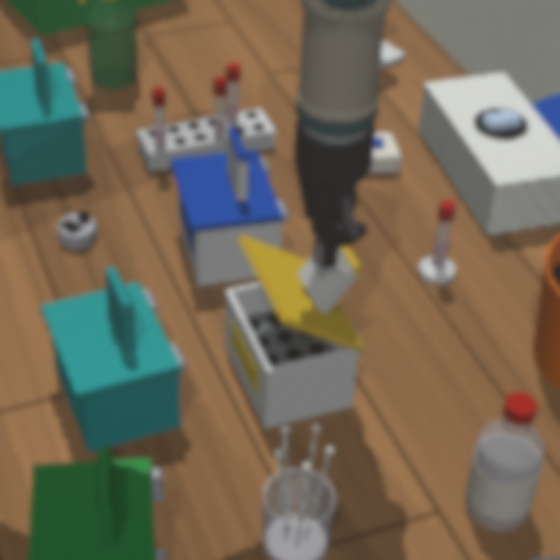

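The yellow lid has risen to about 0.65 rad, with the handle at (325,280) against the fingers. I'll carry on over the top.

Emit:
servo_tool:
  motion:
    - [[0, 0, 0, -0.008, 0, 0.001, 0], [0, 0, 0, -0.008, 0, 0.001, 0], [0, 0, 0, -0.009, 0, 0.003, 0], [0, 0, 0, -0.009, 0, 0.003, 0], [0, 0, 0, -0.006, 0, 0.003, 0], [0, 0, 0, -0.006, 0, 0.003, 0], [0, 0, 0, -0.004, 0, 0.004, 0], [0, 0, 0, -0.003, 0, 0.003, 0], [0, 0, 0, 0, 0, 0, 0], [0, 0, 0, 0, 0, 0, 0]]

```text
t: 8.38
ee_pos: [0.5815, -0.2287, 0.1525]
tcp_rot: [0.031, 3.139, -0.0]
ft_force: [3.9, 0.3, 5.3]
opening: 0.0004
```

```bash
python3 -c "
from h import *
to(Yp,(.036,0,.047))
im=imaging.get_image('side')[:,:,::-1]; a=im[130:330,200:400] ; cv2.imwrite(f'pics/side7.png',cv2.resize(a,None,fx=2.8,fy=2.8,interpolation=2))"
```

```text
t 8.38 tip local mm [33.6 -0.2 45.5] toolx yaw 178.86 want 178.86 zdir [ 0.002 -0.    -1.   ] F [3.9 0.3 5.3] open 0.0004
shift tool [-0.0024  0.0002 -0.0014] tool dirs of box x: [-1.     0.     0.002]
```

View pics/side7.png

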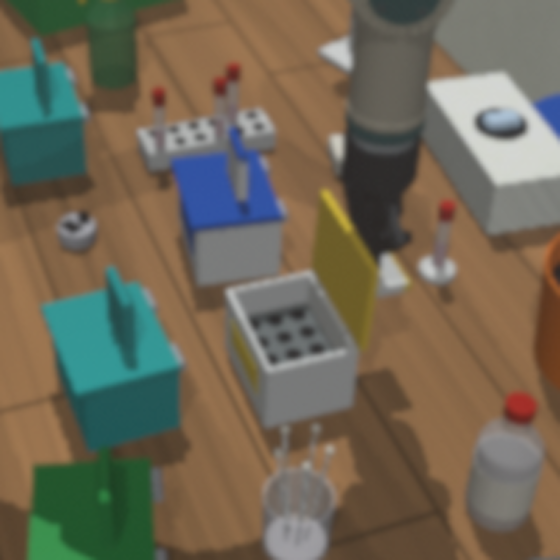

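The yellow lid is past upright, at about 1.55 rad, and leaning on the fingers (345,265). I'll draw the fingers away backward so it can settle to its stop, then lift.

Emit:
servo_tool:
  motion:
    - [[0, 0, 0, -0.004, 0, -0.003, 0], [0, 0, 0, -0.006, 0, 0, 0], [0, 0, 0, -0.006, 0, 0, 0], [0, 0, 0, -0.006, 0, 0, 0], [0, 0, 0, -0.006, 0, 0, 0], [0, 0, 0, -0.006, 0, 0, 0], [0, 0, 0, -0.006, 0, 0, 0], [0, 0, 0, -0.006, 0, 0, 0], [0, 0, 0, -0.006, 0, 0, 0], [0, 0, 0, 0, 0, 0, 0]]

```text
t: 9.27
ee_pos: [0.6338, -0.2295, 0.1552]
tcp_rot: [0.03, 3.14, 0.0]
ft_force: [-0.5, -0.0, 0.8]
opening: 0.0001
```

```bash
python3 -c "
from h import *
to(Yp,(.085,0,.05))
im=imaging.get_image('side')[:,:,::-1]; a=im[130:330,200:400] ; cv2.imwrite(f'pics/side8.png',cv2.resize(a,None,fx=2.8,fy=2.8,interpolation=2))"
```

```text
t 9.27 tip local mm [85.9  0.1 48.2] toolx yaw 178.89 want 178.86 zdir [ 0.001  0.    -1.   ] F [-0.5 -0.   0.8] open 0.0001
shift tool [ 0.0009 -0.0001 -0.0018] tool dirs of box x: [-1.    -0.001  0.001]
```

View pics/side8.png

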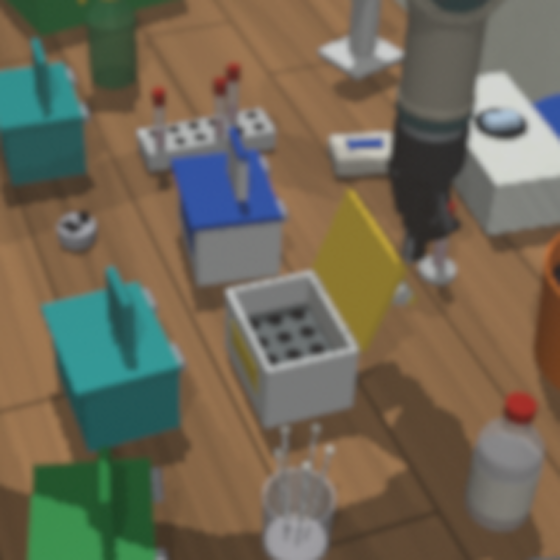

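The yellow lid lies back, with its top corners at (350,195) and (405,270), and the force is back to near zero. I'll lift clear and check.

Emit:
servo_tool:
  motion:
    - [[0, 0, 0, 0, 0, -0.01, 0], [0, 0, 0, 0, 0, -0.025, 0], [0, 0, 0, 0, 0, -0.03, 0], [0, 0, 0, 0, 0, -0.03, 0], [0, 0, 0, 0, 0, -0.03, 0], [0, 0, 0, 0, 0, -0.025, 0], [0, 0, 0, 0, 0, 0, 0], [0, 0, 0, 0, 0, 0, 0], [0, 0, 0, 0, 0, 0, 0]]

```text
t: 10.07
ee_pos: [0.6316, -0.2297, 0.3053]
tcp_rot: [-0.032, -3.141, -0.0]
ft_force: [-0.3, 0.3, -0.4]
opening: 0.0003
```

```bash
python3 -c "
from h import *
to(Yp,(.085,0,.05))
im=imaging.get_image('side')[:,:,::-1].copy(); a=1.9
P=[T(Yp,(-.108*np.cos(a),s*.068,.108*np.sin(a)))[0] for s in(1,-1)]
B=[T(Bp,(-.108,s*.068,.008))[0] for s in(1,-1)]
crop=cv2.resize(im[130:330,200:400],None,fx=2.8,fy=2.8,interpolation=2)
for X,c in((P,(0,0,255)),(B,(255,255,255))):
  for u in proj('side',np.array(X)): cv2.circle(crop,tuple(int(v) for v in ((u-[200,130])*2.8)),4,c,1)
cv2.imwrite('pics/side9.png',crop)
cv2.imwrite('pics/top9.png',imaging.get_image('top')[:,:,::-1])"
```

```text
t 10.07 tip local mm [ 8.360e+01 -1.000e-01  1.983e+02] toolx yaw 178.83 want 178.86 zdir [-0.001  0.    -1.   ] F [-0.3  0.3 -0.4] open 0.0003
shift tool [-1.500e-03  1.000e-04  1.483e-01] tool dirs of box x: [-1.     0.001 -0.001]
```

View pics/side9.png

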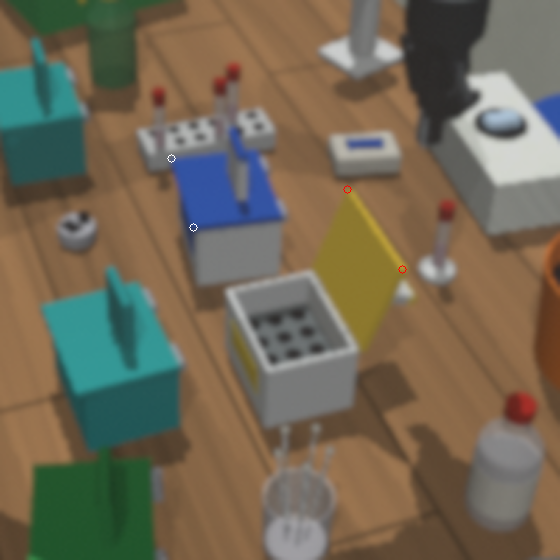

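View pics/top9.png

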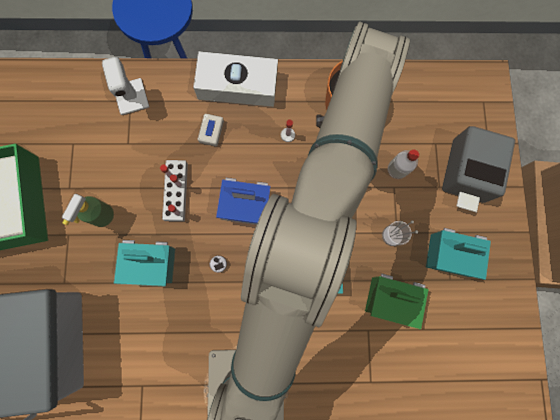

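The yellow lid's edge lands on the prediction for 1.9 rad and the blue lid's on the prediction for shut, each within about 1–2 px. The bystanders are where they were at the start and nothing touches the tool, so I'm handing in.

```bash
python3 -c "
from h import *
arm.close_job(); print(arm.sense()['t'])"
```

```text
the job is handed in; nothing more can be done
the job is handed in; nothing more can be done
```

I handed the job in at about 10 s. The blue lid is shut and the yellow lid lies back open, and both boxes were left alone.

- **Blue lid:** I pushed it from behind with shut fingers, beside its handle, until it fell closed.
- **Yellow lid:** I pushed its handle up and over in an arc about the hinge. It leaned on the fingers just past upright, so I drew them back until it settled, then lifted clear.
- **Last checks:**
  - Both lid edges matched the predicted positions in the side picture: yellow at 1.9 rad within about 2 px, and blue at shut by eye.
  - The visible loose things showed no movement in the top and side pictures.
  - The wrist force was about zero, and the tip was about 20 cm above hinge height.
- **Not directly checked:** The lid angles were judged from the pictures only. `arm.close_job()` gives no verdict, and the final time was not available after hand-in. No check failed or disagreed.

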